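# Secure the dosing spoon and hold up the medicine tray

### The arm

A 6-joint arm with a two-finger parallel gripper is mounted at the origin on the work surface. World frame = base frame: x ahead of the robot, y to its left, z up, the work surface at z = 0. Lengths are in mm, angles in rad, forces in N, time in s.
With the tool pointing down it reaches from about 350 to 975 mm from the base axis. Payload 7.1 kg.
Tool frame: the origin (TCP) lies on the front face of the gripper's body, between the roots of the fingers; the fingertips stand 80 mm ahead of it and the grasp point (between the pads) lies 61 mm ahead of it (env.tips_ahead is the distance from the TCP to the fingertips, in mm); z points along the fingers, y is the line along which they close (so a half turn about z gives the same grasp; the last joint's range is limited). The gripper opens to 88 mm and grips with 3 to 60 N. Pads are 20 mm wide; open, the fingers measure 115 mm over their backs; the gripper's body (75 mm by 178 mm) begins 61 mm behind the grasp point.
Start: joints at [-1.222, 0.423, 1.63, -0, 1.089, -0.019], TCP at [224.744, -583.177, 302.675] pointing down, gripper open.
Joint ranges: [-3, 3], [-0.9, 2.11], [0.09, 2.58], [-1.31, 4.45], [0.11, 2.69], [-2.54, 2.54]. Speed limits (rad/s): [2.39, 2.39, 3.01, 3.14, 3.14, 3.14].

### API

Orientations are given as a unit quaternion [x, y, z, w].
In Python, from station import env, set_gripper, viewer, workorder gives the robot as it stands. Calls block until the motion is done:
- env.reach(position, orientation): joint-space move of the TCP to a pose.
- env.move_l(position, rot=None, rate=150, f_stop=None): straight line of the TCP; rot=None keeps the orientation; rate is the mean speed in mm/s. With f_stop (N) it stops when the force on the tool has changed by that much, and returns True; else False.
- env.move_joints(angles): joint-space move.
- set_gripper(opening): finger opening in mm; the grip force is fixed at half the most; returns when the fingers have stopped.
- env.hold(seconds).
- env.ik(position, orientation): joint angles nearest the present ones, or None.
- env.read_state(): the state.
- viewer.camera(name): name is "side" or "top"; returns the picture (400x640x3 uint8, blue, green, red); there is no depth.
- viewer.camera_params(name): a dict with "fx", "fy", "cx", "cy" (pixels), "dist" ([k1, k2, p1, p2, k3] as OpenCV has them; the pictures are not rectified), "pose" (4x4, takes a point from camera to world coordinates). Camera axes: x right, y up, looking along -z (the intrinsics and any distortion apply to the point x, -y, -z); pixel columns grow to the right and rows downward; lengths in mm; the calibration is good to about 2 mm. A picture is of the moment at which its call begins. camera_params takes no time and is no camera call.
A pose or a line that the arm cannot do raises env.IKError and nothing moves.
- workorder.sign_off(): hands the job in; it is judged then, once.
The state is a dict: "time_s": time; "qpos": joint angles; "dq": joint speeds; "tau": joint torques, N m; "tool_pos": TCP position; "orientation": TCP orientation; "force": force on the tool from outside, world axes, zero at the start; "wrist_torque": the same for the moment, N m; "width": finger opening in mm; "grip_force": force on a finger pad.
Only numpy, scipy, OpenCV 4.12 (cv2) and the standard library are available. Lean on these libraries where they do the work, as an engineer would, in place of code of your own. Each camera call takes 0.05 s, during which the arm holds its last target. There are 200 camera calls.

### The job

Get the bedside medicine tray ready to carry: slip the eye of the spoon over the upright red peg at the tray's open front, so that the spoon lies flat in the tray and is let go. Then lift the tray by its handle about 10 cm clear of the shelf and finish while holding it there, steady and level, with the pill tower and the amber bottle still standing on it. Leave the green dish and the folded fan where they are.

Things in the scene. Friction and masses are not known exactly. Their poses are not given: they have to be found in the camera images.
- tray: Loose bamboo carry tray, 0.4 kg, 215 (x) by 240 (y) mm. Origin on the underside below the middle of the handle; x to the back, y left, z up. Floor board 10 mm thick, from x = -125 to +90 mm; 13 mm high side and back rims above it, none at the front (-x). At x = 0 an arch: posts (24 deep, 10 wide) at y = +-109 mm and a bar between them.
- handle (a point): Middle of the handle bar, 155 mm above the tray's underside; same axes as the tray. The bar runs along the tray's y, 240 mm long, 14 mm wide (along x), 20 mm high (145 to 165 mm), flat sided; the load is balanced to within about 10 mm of its middle.
- peg_seat (a point): Point on the axis of the upright red peg (7 mm thick; at tray x = -85, y = +75 mm), 6.5 mm above the tray floor: the centre of the spoon's eye is here when the spoon lies on the floor. The peg's top is 30 mm above the floor (23.5 mm above this point). Tray axes. The free strip for the spoon runs from the peg along the tray's -y.
- spoon: Loose steel dosing spoon lying on the shelf, 152 mm long, 45 g. Origin on the underside below the middle of its blue plastic grip, a bar 50 (x) by 14 (y) by 14 (z) mm, standing on the shelf. x points from the eye to the bowl (bowl centre at x = +65 mm, 38 mm across, 14 mm high). z up.
- spoon_eye (a point): Centre of the round eye at the end of the spoon's handle, at spoon x = -55 mm, 6.5 mm above the spoon's underside; hole 16 mm across, ring 27 mm across and 5 mm thick, its axis along the spoon's z.
- pill_tower: White three-tier pill tower (tiers clipped together), 66 mm across, 92 mm high, about 120 g, standing loose on the tray floor behind the handle (tray x about +42 mm), on either half. Origin at the centre of the underside.
- bottle: Amber plastic bottle with a white flip-top lid, 46 mm across, 82 mm high, about 110 g, standing loose on the tray floor behind the handle, on the other half. Origin at the centre of the underside.
- dish: Green ceramic dish, 100 mm across, 32 mm high, on the shelf. Origin at the centre of the underside.
- fan: Folded wooden hand fan, 200 (x) by 22 by 16 mm high, on the shelf beyond the tray. Origin at the centre of the underside.

How it is judged:
By the outcome, as a careful person would: the job done as asked, in the order asked, and still so for the second after the job is handed in, while the arm keeps its last pose, push and grip.
It also fails if it takes over 61 s, if anything falls off the work surface, if the arm or the gripper's body presses on something with over 40 N, if the wrist force passes 120 N, or if a joint passes its speed limit or range.

## Working session

There is one attempt and no reset: what is moved stays moved. The work goes in short steps, each a Python script; the robot and the scene stay as the last script left them, time stands still between calls to the robot, and variables do not carry over. Pictures are saved under pics/ and viewed, at most 10 in all, crops included, and the job is handed in when it is done.

```bash
mkdir -p pics; ls; python3 - <<'E'
from station import env, set_gripper, viewer, workorder
import cv2,json,numpy as np
for n in("side","top"):
    im=viewer.camera(n);cv2.imwrite(f"pics/{n}0.png",im)
    p=viewer.camera_params(n);print(n,{k:np.round(v,4).tolist() for k,v in p.items()})
print(env.read_state())
E
```

```text
pics
side {'fx': 403.2896, 'fy': 403.2896, 'cx': 321.8121, 'cy': 196.7752, 'dist': [-0.0625, 0.0, 0.0, 0.0, 0.0], 'pose': [[-0.946, 0.2125, -0.2448, 406.1838], [-0.3237, -0.5786, 0.7486, 586.7623], [0.0174, 0.7874, 0.6162, 605.5508], [0.0, 0.0, 0.0, 1.0]]}
top {'fx': 498.2214, 'fy': 498.2214, 'cx': 331.6459, 'cy': 201.5243, 'dist': [-0.0076, 0.0, 0.0, 0.0, 0.0], 'pose': [[0.0026, 0.9824, -0.1867, 442.6565], [-1.0, 0.0031, 0.0019, -13.5972], [0.0025, 0.1867, 0.9824, 1105.5701], [0.0, 0.0, 0.0, 1.0]]}
{'time_s': 0.1, 'qpos': array([-1.22201946e+00,  4.23763248e-01,  1.63056062e+00,  2.27564731e-05,
        1.08854982e+00, -1.89982081e-02]), 'dq': array([ 1.13209121e-03, -1.68223813e-03, -3.20570107e-03,  4.80115986e-05,
        5.44743640e-04,  1.22946223e-03]), 'tau': array([-7.62813597e-04, -5.45613992e+01, -2.74322909e+01,  6.45265239e-02,
        1.88211602e-02,  5.34299517e-06]), 'tool_pos': array([ 224.62015617, -582.8596799 ,  302.00088085]), 'orientation': array([ 9.83141040e-01,  1.82847710e-01, -9.51965423e-05, -6.33487080e-04]), 'force': array([ 0.32515994, -0.69435783,  0.21885911]), 'wrist_torque': array([0.04317826, 0.01793074, 0.00916029]), 'grip_force': 0.0, 'width': 87.96842988834756}
```

View pics/side0.png

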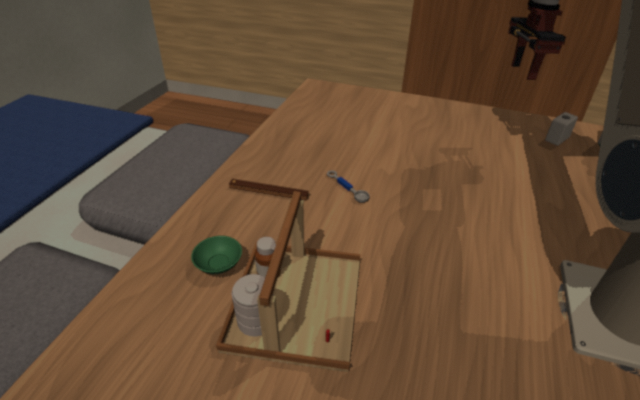

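View pics/top0.png

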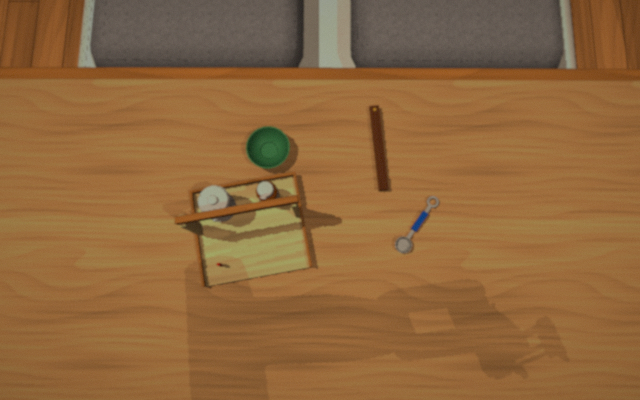

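The side view shows the red peg at about (328,335), the blue grip at (345,184), the handle bar running from (267,297) to (300,196), and the spoon's eye at (331,175). In the top view the eye is at (433,202), the bowl at (403,245), the peg at (222,265), and the bar runs from (177,220) to (298,200).

```bash
cat > h.py <<'E'
from station import env, set_gripper, viewer, workorder
import cv2,numpy as np
from scipy.spatial.transform import Rotation as R
P={n:viewer.camera_params(n) for n in("side","top")}
def ray(n,px):
    p=P[n];K=np.array([[p["fx"],0,p["cx"]],[0,p["fy"],p["cy"]],[0,0,1]])
    u=cv2.undistortPoints(np.array([[px]],float),K,np.array(p["dist"]))[0,0]
    T=np.array(p["pose"]);d=T[:3,:3]@[u[0],-u[1],-1];return T[:3,3],d/np.linalg.norm(d)
def plane(n,px,z):
    o,d=ray(n,px);return o+d*(z-o[2])/d[2]
def tri(ps,pt):
    (a,u),(b,v)=ray("side",ps),ray("top",pt)
    s,t=np.linalg.lstsq(np.c_[u,-v],b-a,rcond=None)[0]
    return (a+s*u+b+t*v)/2,np.linalg.norm(a+s*u-b-t*v)
def proj(n,X):
    p=P[n];T=np.array(p["pose"]);c=T[:3,:3].T@(np.array(X,float)-T[:3,3])
    K=np.array([[p["fx"],0,p["cx"]],[0,p["fy"],p["cy"]],[0,0,1]])
    return cv2.projectPoints(np.array([[c[0],-c[1],-c[2]]]),np.zeros(3),np.zeros(3),K,np.array(p["dist"]))[0][0,0]
def blob(mask,roi=None):
    m=mask.astype(np.uint8)
    if roi: k=np.zeros_like(m);x0,y0,x1,y1=roi;k[y0:y1,x0:x1]=1;m*=k
    n,l,s,c=cv2.connectedComponentsWithStats(m)
    i=1+np.argmax(s[1:,4]);return c[i],s[i],l==i
E
python3 - <<'E'
from h import *
for n,ro in(("side",(300,300,360,360)),("top",(205,250,240,280))):
    im=cv2.imread(f"pics/{n}0.png");h=cv2.cvtColor(im,cv2.COLOR_BGR2HSV).astype(int);b,g,r=[im[...,i].astype(int) for i in range(3)]
    print(n,"blue",blob((b>r+30)&(b>g+15),(320,160,450,270))[:2])
    pm=(r>2.2*g)&(r>2*b)&(r>50)
    try:
        c,s,m=blob(pm,ro);print("red",c,s)
    except Exception as e:print(e)
S=cv2.imread("pics/side0.png");T=cv2.imread("pics/top0.png")
def cr(im,x,y,w,h):return cv2.resize(im[y:y+h,x:x+w],(400,300),interpolation=cv2.INTER_CUBIC)
m=np.vstack([np.hstack([cr(S,215,180,160,190),cr(T,170,170,160,120)]),np.hstack([cr(S,310,160,80,60),cr(T,380,190,80,60)])])
cv2.imwrite("pics/m.png",m)
E
```

```text
side blue (array([344.14666667, 182.98666667]), array([338, 178,  14,  12,  75], dtype=int32))
red [327.24324324 335.24324324] [326 330   4  12  37]
top blue (array([419.30769231, 220.82051282]), array([412, 212,  16,  19, 117], dtype=int32))
red [219. 264.] [218 264   3   1   3]
```

View pics/m.png

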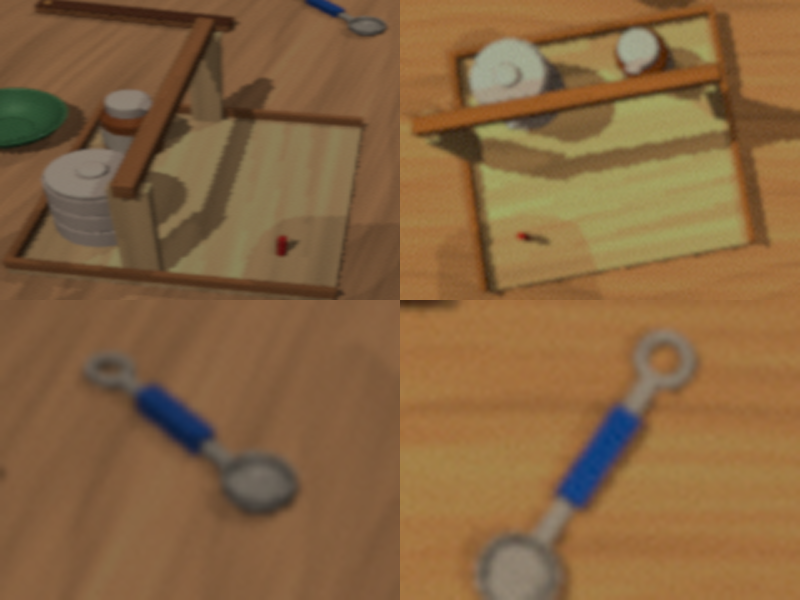

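The crops show the spoon eye at top (433,202.2) and side (331.8,174), and the bowl at top (403.8,244.8). The peg top is at top (218,264.6) and side (327.2,331). The bar ends are at top (176,220.4) and (298,199.6), and the tray's front corners at top (206,286.8) and (312.8,267.2).

```bash
python3 - <<'E'
from h import *
np.set_printoptions(precision=1,suppress=True)
e=plane("top",(433,202.2),6.5);b=plane("top",(403.8,244.8),13);g=plane("top",(419.3,220.8),12)
print("top eye,bowl,grip",e,b,g,"len",np.linalg.norm((b-e)[:2]), "yaws",[np.degrees(np.arctan2(*(q-p)[[1,0]])) for p,q in((e,b),(e,g),(g,b))])
print("side eye,bowl,grip",plane("side",(331.8,174),6.5),plane("side",(361.8,196.4),12),plane("side",(344.1,183),9))
l=plane("top",(176,220.4),165);r=plane("top",(298,199.6),165);print("bar",l,r,(l+r)/2,np.linalg.norm(l-r))
y=lambda l,r:np.degrees(np.arctan2(*(l-r)[[1,0]]))-90
fl=plane("top",(206,286.8),10);fr=plane("top",(312.8,267.2),10);print("front",fl,fr,np.linalg.norm(fl-fr),"tray yaw",y(l,r),y(fl,fr))
sl,sr=plane("side",(267,291),165),plane("side",(299,194),165)
S=lambda X,Y:(215+X*.4,180+Y*190/300)
sl,sr=plane("side",S(126,185),160),plane("side",S(212,24),160);print("side bar",sl,sr,(sl+sr)/2,np.linalg.norm(sl-sr),y(sl,sr))
print("peg tri",tri((327.3,331.2),(218,264.6)),plane("top",(218,264.6),39),plane("side",(327.3,331.2),39),plane("side",(327.5,341),10))
for yaw,m in((y(l,r),(l+r)/2),(y(fl,fr),(l+r)/2)):
    print("peg from bar",m+R.from_euler('z',yaw,degrees=True).apply([-85,75,0]),"from front",(fl+fr)/2+R.from_euler('z',yaw,degrees=True).apply([40,75,0]))
    print("bar from front",(fl+fr)/2+R.from_euler('z',yaw,degrees=True).apply([125,0,0]))
E
```

```text
top eye,bowl,grip [ 650.7 -243.5    6.5] [ 554.  -174.6   13. ] [ 607.5 -210.4   12. ] len 118.75313661450652 yaws [np.float64(144.51124397699598), np.float64(142.53072129446403), np.float64(146.18194051891086)]
side eye,bowl,grip [ 650.9 -240.9    6.5] [ 552.4 -168.8   12. ] [ 608.8 -210.5    9. ]
bar [583.8 281.4 165. ] [625.   49.2 165. ] [604.4 165.3 165. ] 235.76514965050026
front [461.8 256.1  10. ] [504.7  25.   10. ] 235.08055088159412 tray yaw 10.050846889181884 10.51965455890003
side bar [583.5 281.8 160. ] [621.9  54.8 160. ] [602.7 168.3 160. ] 230.24045507187125 9.592430960992672
peg tri (array([508.9, 226.2,  37.6]), np.float64(1.687121960065772)) [508.  225.7  39. ] [509.5 227.1  39. ] [508.6 226.3  10. ]
peg from bar [507.6 224.3 165. ] from front [509.6 221.4  10. ]
bar from front [606.4 162.4  10. ]
peg from bar [507.1 223.5 165. ] from front [508.9 221.6  10. ]
bar from front [606.2 163.4  10. ]
```

```bash
cat >> h.py <<'E'
np.set_printoptions(precision=2,suppress=True)
TY=10.1; PEG=np.array([508.8,226.3]); G=np.array([607.,-210.4]); SY=144.5; TCPZ=85.; TILT=-17.
def T(Rm,p):
    M=np.eye(4);M[:3,:3]=Rm.as_matrix();M[:3,3]=p;return M
def pick(flip):
    return R.from_euler('z',SY+180*flip,degrees=True)*R.from_euler('x',180,degrees=True)
def place(flip,eye,tilt=TILT,ty=TY,ex=-55.,ey=0.):
    rs=R.from_euler('z',ty,degrees=True)*R.from_euler('y',tilt,degrees=True)*R.from_euler('z',-90,degrees=True)
    Ts=T(rs,np.array(eye)-rs.apply([ex,ey,6.5]))
    M=Ts@np.linalg.inv(T(R.from_euler('z',SY,degrees=True),[*G,0]))@T(pick(flip),[*G,TCPZ])
    return M[:3,3],R.from_matrix(M[:3,:3]).as_quat()
E
python3 - <<'E'
from h import *
for f in(0,1):
    print(f,env.ik([*G,TCPZ],pick(f).as_quat()))
    for z in(16,53,180):print(z,place(f,[*PEG,z])[0],env.ik(*place(f,[*PEG,z])))
    r=R.from_euler('z',TY+90+180*f,degrees=True)*R.from_euler('x',180,degrees=True)
    for a in(0,90): 
        r=R.from_euler('z',TY+a+180*f,degrees=True)*R.from_euler('x',180,degrees=True);print("handle",a,r.as_matrix()[:,1],env.ik([604.5,165.5,216+100],r.as_quat()))
E
```

```text
0 [-0.35  0.74  1.68  0.    0.72 -1.3 ]
16 [495.85 168.13  91.07] None
53 [495.85 168.13 128.07] None
180 [495.85 168.13 255.07] None
handle 0 [ 0.18 -0.98  0.  ] [ 0.25  0.41  1.61 -0.    1.12  1.64]
handle 90 [0.98 0.18 0.  ] [ 0.25  0.41  1.61 -0.    1.12  0.07]
1 [-0.35  0.74  1.68 -0.    0.72  1.84]
16 [495.85 168.13  91.07] [ 0.32  0.59  2.1  -0.26  0.17  0.4 ]
53 [495.85 168.13 128.07] [ 0.32  0.51  2.09 -0.17  0.25  0.31]
180 [495.85 168.13 255.07] [ 0.32  0.27  2.04 -0.08  0.55  0.21]
handle 0 [-0.18  0.98  0.  ] [ 0.25  0.41  1.61  0.    1.12 -1.5 ]
handle 90 [-0.98 -0.18  0.  ] None
```

```bash
python3 - <<'E'
from h import *
q=pick(1).as_quat()
set_gripper(45)
env.reach([*G,170],q)
print(env.move_l([*G,TCPZ],rate=120,f_stop=15)); print(env.read_state()["tool_pos"])
set_gripper(0)
s=env.read_state();print(s["width"],s["grip_force"],s["tool_pos"])
env.move_l([*G,300],rate=200)
p,o=place(1,[*PEG,190]);env.reach(p,o)
p,o=place(1,[*PEG,53]);env.move_l(p,o,rate=120)
env.hold(.2)
s=env.read_state();print(s["time_s"],s["width"],s["tool_pos"],p,s["qpos"],s["force"])
S=viewer.camera("side");Tp=viewer.camera("top")
cv2.imwrite("pics/s1.png",S);cv2.imwrite("pics/t1.png",Tp)
print(proj("side",[*PEG,39]),proj("side",[*PEG,53]),proj("top",[*PEG,53]))
c=lambda im,x,y:cv2.resize(im[y:y+150,x:x+100],(400,600),interpolation=cv2.INTER_CUBIC)
cv2.imwrite("pics/m1.png",np.hstack([c(S,280,240),c(Tp,190,180)]))
E
```

```text
False
[ 607.42 -210.6    85.48]
13.585236698061836 30.00060260295868 [ 607.14 -210.44   85.34]
8.5333 13.683988300066773 [496.13 168.24 128.68] [495.85 168.13 128.07] [ 0.32  0.51  2.09 -0.17  0.25  0.31] [ 0.01 -0.49 -0.76]
[327.87 330.91] [328.11 325.85] [216.27 263.79]
```

View pics/m1.png

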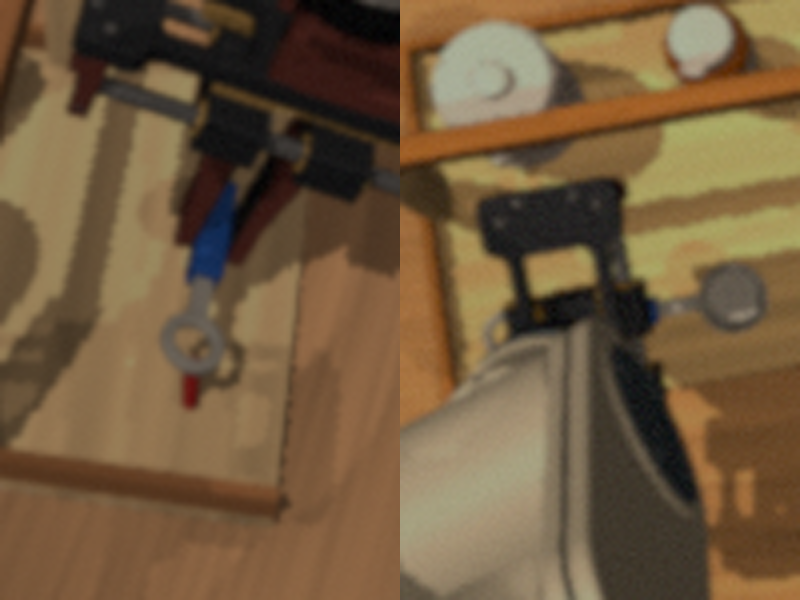

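The side crop shows the eye centred at (327.8,326.0), against an expected (328.1,325.9), with the peg straight below it at column 327.5. The fit is on target, so I'll lower it.

```bash
python3 - <<'E'
from h import *
p,o=place(1,[*PEG,20.5])
print(env.move_l(p,o,rate=50,f_stop=6)); s=env.read_state();print(s["tool_pos"]-p,s["force"])
S=viewer.camera("side");cv2.imwrite("pics/s2.png",S)
c=lambda im,x,y:cv2.resize(im[y:y+150,x:x+100],(400,600),interpolation=cv2.INTER_CUBIC)
print(proj("side",[*PEG,20.5]))
cv2.imwrite("pics/m2.png",c(S,280,240))
E
```

```text
False
[-0.06 -0.03 -0.1 ] [ 0.09 -0.1  -0.77]
[327.56 337.38]
```

View pics/m2.png

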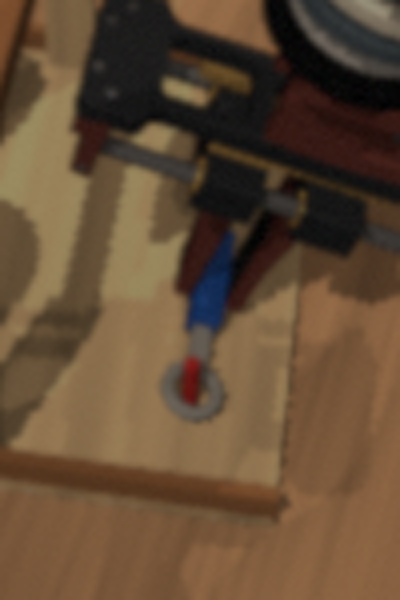

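The peg's red top now rises through the eye at (327.5,334), so it is threaded with no contact force. Next I'll release and retract along the tool axis.

```bash
python3 - <<'E'
from h import *
p,o=place(1,[*PEG,20.5])
set_gripper(30); env.hold(.2)
a=R.from_quat(o).as_matrix()[:,2]
env.move_l(p-20*a,rate=60)
env.move_l(p-190*a,rate=200)
r=R.from_euler('z',TY+90,degrees=True)*R.from_euler('x',180,degrees=True)
# park upright, off to robot's right of the tray
env.reach([480,-60,330],r.as_quat())
s=env.read_state();print(s["time_s"],s["qpos"],s["force"])
S=viewer.camera("side");Tp=viewer.camera("top")
cv2.imwrite("pics/s3.png",S);cv2.imwrite("pics/t3.png",Tp)
c=lambda im,x,y:cv2.resize(im[y:y+135,x:x+180],(800,600),interpolation=cv2.INTER_CUBIC)[:, :]
cv2.imwrite("pics/m3.png",np.vstack([cv2.resize(c(S,210,230),(400,300)),cv2.resize(c(Tp,160,165),(400,300))]))
E
```

```text
12.5583 [-0.15  0.18  1.91  0.    1.05 -0.32] [-0.91  1.03 -0.24]
```

View pics/m3.png

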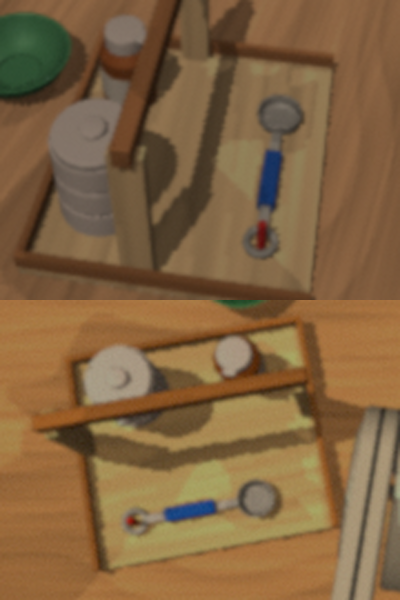

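The spoon lies flat with its eye on the peg: eye at crop (260,240) in the side view, peg inside the ring in the top view. The tower and bottle are standing. Now I'll grip the handle and lift.

```bash
python3 - <<'E'
from h import *
r=R.from_euler('z',TY+90,degrees=True)*R.from_euler('x',180,degrees=True)
B=[605,166.8]
set_gripper(50)
env.reach([*B,310],r.as_quat())
print(env.move_l([*B,216],rate=80,f_stop=10))
set_gripper(0)
s=env.read_state();print(s["width"],s["grip_force"],s["tool_pos"],s["force"])
env.move_l([*B,236],rate=25)
s=env.read_state();print(s["width"],s["tool_pos"],s["force"],s["wrist_torque"])
env.move_l([*B,319],rate=40); env.hold(.5)
s=env.read_state();print(s["time_s"],s["width"],s["tool_pos"],s["force"],s["wrist_torque"],R.from_quat(s["orientation"]).as_matrix()[:,2])
S=viewer.camera("side");Tp=viewer.camera("top")
cv2.imwrite("pics/s4.png",S);cv2.imwrite("pics/t4.png",Tp)
cv2.imwrite("pics/m4.png",np.hstack([cv2.resize(S[150:400,160:410],(400,400)),cv2.resize(Tp[130:330,140:340],(400,400))]))
E
```

```text
False
14.259288384832344 29.988913536071777 [605.5  166.89 216.23] [ 2.63 -0.08  0.  ]
13.989404925304859 [604.9  166.77 235.91] [-0.54 -0.14 -6.55] [ 0.01 -0.07 -0.01]
19.8583 13.691093815928918 [604.99 166.81 318.99] [ 0.32 -0.62 -6.52] [-0.01 -0.08  0.03] [-0.  0. -1.]
```

View pics/m4.png

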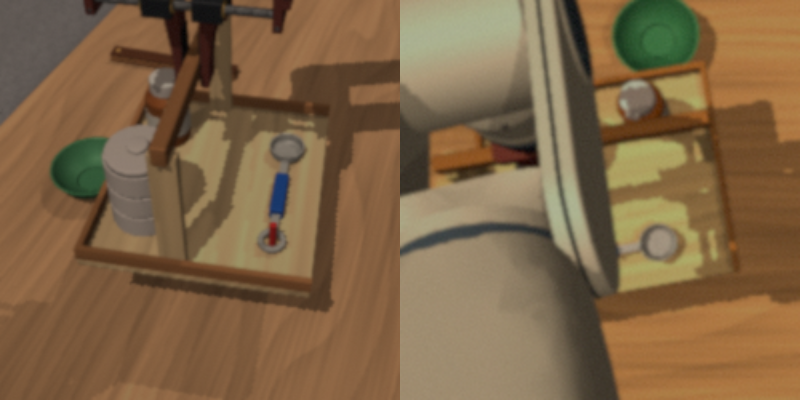

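The tray hangs clear with the spoon, tower and bottle in place. I'll check that it's level by comparing corner pixels with a level prediction.

```bash
python3 - <<'E'
from h import *
env.hold(.5)
for c,px in(((90,120,23),(213,304)),((-125,120,23),(357,327)),((-125,-120,23),(365.6,215.6))):
    rz=R.from_euler('z',TY,degrees=True)
    X=rz.apply(c)+[605,166.8,103];print("obs",px,"level",proj("side",X))
    for n,ax in(("pitch3",[0,3,0]),("roll3",[3,0,0])):
        Y=rz.apply(R.from_euler('xyz',ax,degrees=True).apply(np.array(c)-[0,0,155])+[0,0,155])+[605,166.8,103];print("  ",n,proj("side",Y))
s=env.read_state();print(s["time_s"],s["wrist_torque"],s["force"])
S=viewer.camera("side")
print(np.abs(S.astype(int)-cv2.imread("pics/s4.png"))[180:340,200:380].mean())
cv2.imwrite("pics/m5.png",cv2.resize(S[190:340,200:400],(800,600),interpolation=cv2.INTER_CUBIC))
E
```

```text
obs (213, 304) level [205.28 304.78]
   pitch3 [210.42 307.42]
   roll3 [202.77 305.81]
obs (357, 327) level [354.28 326.57]
   pitch3 [359.54 324.39]
   roll3 [354.15 328.02]
obs (365.6, 215.6) level [366.21 214.77]
   pitch3 [370.22 212.38]
   roll3 [365.66 219.79]
20.4583 [-0.05 -0.06 -0.03] [ 0.06  0.15 -6.31]
0.771712962962963
```

View pics/m5.png

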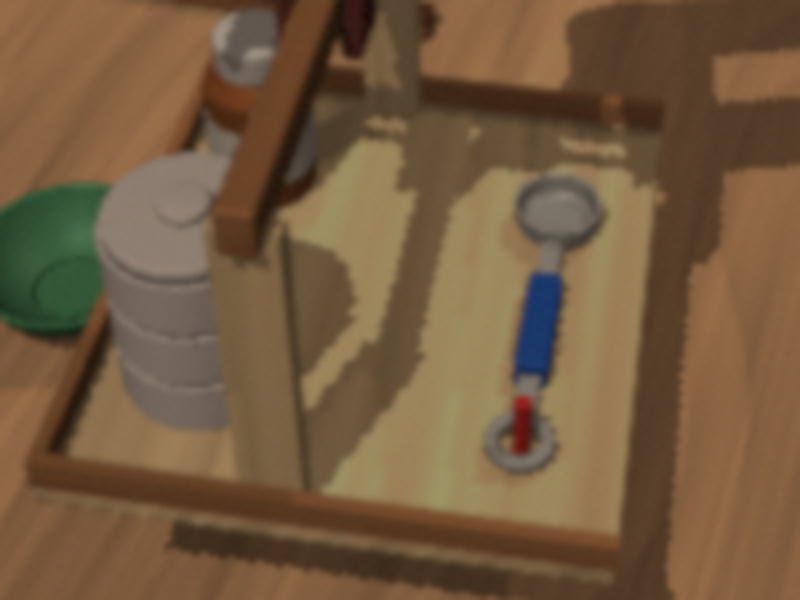

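The tray is steady. The rim corners at (208,306), (353,326) and (366,216) agree with a level tray to about 1°, and the spoon, tower and bottle are in place.

```bash
python3 -c "
from station import workorder
print(workorder.sign_off())"
```

```text
the job is handed in; nothing more can be done
None
```

I handed the job in at about 20 s: the spoon lies flat in the tray with its eye on the red peg and is let go; the arm holds the tray about 10 cm up, steady and level to about 1°, with the pill tower and bottle standing and the dish and fan untouched.

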